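Undock a tested power supply from its draw-latched test dock

ROBOT

A 7-joint arm with a two-finger parallel gripper is mounted at the origin on the work surface. World frame = base frame: x ahead of the robot, y to its left, z up, the work surface at z = 0. Lengths are in m, angles in degrees, forces in N, time in s.
With the tool pointing down it reaches from about 0.425 to 0.875 m from the base axis. Payload 4.7 kg.
Tool frame: the origin (TCP) lies midway between the tips of the shut fingers; the grasp point (between the pads) lies 19 mm behind it (env.grip_depth is the distance from the TCP to the grasp point, in m); z points along the fingers, y is the line along which they close (so a half turn about z gives the same grasp; the last joint's range is limited). The gripper opens to 87 mm and grips with 3 to 60 N. Pads are 19 mm wide; open, the fingers measure 117 mm over their backs; the gripper's body (75 mm by 190 mm) begins 51 mm behind the grasp point.
Start: joints at [66.755, 18.392, -4.016, 83.108, 1.295, 78.541, -3.26], TCP at [0.265, -0.594, 0.223] pointing down, gripper open.
Joint ranges: [-163.93, 163.93], [-17.29, 119.83], [-79.2, 71.16], [3.27, 140.29], [-89.18, 269.18], [5.43, 117.66], [-154.24, 154.24]. Speed limits (degrees/s): [147.25, 147.25, 180, 180, 180, 180, 180].

INTERFACE

Orientations are given as [roll, pitch, yaw] about the fixed x, y, z axes, in that order (R = Rz(yaw) Ry(pitch) Rx(roll)).
In Python, from cell import get_obs, optics, env, nets gives the robot as it stands.
- The arm moves only by the shell command python3 -m creep 'ROWS' [FORCE]. ROWS is JSON, a list of rows, each an object of numbers: "wx", "wy", "wz": the turn, a rotation vector about the tool's x, y, z in degrees; "tx", "ty", "tz": the shift along the tool's x, y, z in mm; "gripper": the opening, from -1 (shut) to 1 (fully open). A call has 1 to 5 rows; each row is the pose to reach, as a shift and turn from the pose commanded when the call began, along the tool's axes at that moment; what a row does not reach only later rows make up. A row lasts 1/12 s, in which the tool goes at most 41.7 mm and 7.16 degrees, less where a joint would pass 70% of its speed; a pose out of reach is approached as far as the arm can. A call with a gripper value outside its range is refused whole. The fingers move at their own pace and stop on an object; FORCE is the grip in N (left out, the last holds). Time passes only in rows, so rows that repeat a pose let the fingers close. It gives the time, the measured TCP pose, the force, the opening and the grip force at its end, in the units of the state.
- get_obs(): the state, without advancing time (a new reading comes with each control period).
- optics.read_camera(name): name is "scene" or "side" or "wrist"; returns (picture, depth): 384x512x3 uint8, red, green, blue; 384x512 float32, m along the optical axis (not along the pixel's ray), 0 where there is no reading.
- optics.camera_info(name): a dict with "fovy" (degrees; the focal length in pixels is half the picture's height over the tangent of half this angle, whatever the lens; pixels are square), "cx", "cy" (the principal point, pixels), "R" (3x3) and "t" (3): a world point X has camera coordinates R X + t; the wrist camera has in their place "tool_from_camera" (4x4, takes a point from camera to tool coordinates, whose origin is the TCP and whose axes are the flange's). Camera axes: x right, y down, z forward; pixel columns grow to the right and rows downward; lengths in m; the calibration is good to about 2 mm. A picture is of the moment at which its call begins: read the wrist's pose just before it. camera_info takes no time and is no camera call.
- env.sign_off(): hands the job in; it is judged then, once.
Trained networks look in the newest picture that a camera, given by its name, has taken for a name from the list of things; names that differ only in an ending like _2 or _b are one class to them, and where a whole thing is asked for, a point or a joint stands for the part that bears it (a point fixed in the world has none). Each returns a list of dicts, best first, with "confidence" (0 to 1); they miss things now and then, are a little off and sometimes report something else, mostly with a low value. They report only what shows in the picture. A call takes as long as a camera call.
- nets.look_for(query, camera): "point" ([x, y, z] in m, in world coordinates, good to about 4 mm: the middle of the surface that is visible of it).
- nets.place_of(query, camera): "point" ([x, y, z] in m, in world coordinates, good to about 4 mm: a listed point, or the origin of a listed thing).
The state is a dict: "time_s": time; "qpos": joint angles; "joint_velocities": joint speeds; "effort": joint torques, N m; "tool_pos": TCP position; "tool_rot": TCP orientation; "force": force on the tool from outside, world axes, zero at the start; "wrist_torque": the same for the moment, N m; "grip_width": finger opening in m; "grasp_force": force on a finger pad.
Only numpy, scipy, OpenCV 4.12 (cv2) and the standard library are available. Lean on these libraries where they do the work, as an engineer would, in place of code of your own. Each camera call takes 0.05 s, during which the arm holds its last target. There are 200 camera calls.

TASK

The power supply in the test dock has passed: lift the red latch lever up past centre and over until its hook drops out of the catch on the connector block, then draw the sled by its bow handle all the way back to its end stops, away from the connector block. Do not touch the open power-supply module riding on the sled, and leave the other things on the bench where they are.

Things in the scene. Friction and masses are not known exactly. Their poses are not given: they have to be found in the camera images.
- dock: slide-in test dock screwed to the bench: aluminium base plate 320 (x) x 210 (y) x 12 mm, carrying two rails, a sled and, at its +x end, a grey connector block (x +115 to +155 mm, 95 mm high). Origin: centre of the plate's underside on the bench; +x runs along the rails towards the connector block (away from the robot), z up. The front edge (-x) faces the robot
- sled (a joint): slide of the sled on its rails, m: 0 docked against the connector block, 0.07 drawn fully out (towards dock -x) against its end stops. The sled plate is 175 x 190 mm, its top 32 mm above the bench, docked it spans dock x -75 to +100 mm. Moves against about 4 N of friction once the latch hook is free; while the hook is in the catch the sled is held (with the hook slack it comes out 20 mm at most)
- handle (a point): middle of the sled's black bow handle: a round bar 10 mm thick, 94 mm long along dock y, its centre 80 mm above the bench on two end posts; open space of 55 mm between bar and module, 43 mm clear height beneath the bar. Site axes as the dock's
- latch_lever (a joint): over-centre latch lever, rad: 0 closed (lying towards dock -x, the robot's side, held down by the spring tension of its hook), 1.57 upright, 2.6 stop (laid over towards the connector block). Rotates about dock y. Lifting the grip's end from closed takes about 3 N; dead centre is at 0.26, beyond it the lever springs to about 1.25 by itself, the hook then lies slack but still in the catch; at about 1.85 the hook drops out. Beyond slack the lever stays where it is left
- lever_pivot (a point): pivot axis of the latch lever, 58 mm above the bench, in the lane beside the module (dock x +12, y +65 mm when docked); moves with the sled. Its axes turn with the lever (equal the dock's when closed)
- lever_tip (a point): middle of the lower edge at the free end of the lever's red grip (26 mm wide, 11 mm thick, 64 mm long), 105 mm from the pivot. Closed: 74 mm above the bench, 42 mm above the sled's top and 17 mm out over the sled's front edge, nothing underneath but the base plate. Its axes turn with the lever
- hook_bar (a point): middle of the 6 mm steel cross-bar at the far end of the latch's two-legged sprung hook. In the catch it is 58 mm above the bench at dock x +85, y +65 mm; when it has dropped free it rests on the sled's top, 35 mm above the bench, under the catch (a steel J-lip whose underside is 52 mm above the bench)
- module: open-frame power-supply module (steel cage, yellow transformer, green terminal block) seated in its nest on the sled, 94 x 100 x 42 mm, top 74 mm above the bench; origin: centre of its underside, at dock x +47, y -28 mm when docked. Must not be touched
- screwdriver: green-handled screwdriver, 200 mm long, lying; bystander. Origin: on its underside
- hex_driver: T-handle hex driver, green grip 110 mm wide, 150 mm steel shank, 22 mm thick, lying; bystander. Origin: on its underside
- threadlocker: red bottle, 40 mm across, 85 mm tall, standing; bystander. Origin: on its underside
- torque_wrench: torque wrench, chrome with black grip, 295 mm long, 28 mm thick, lying; bystander. Origin: on its underside
- magnifier: black hand magnifier, lens ring 72 mm across, 155 mm long, 11 mm thick, lying; bystander. Origin: on its underside
- parts_bin: small open black parts bin, 130 x 100 x 60 mm; bystander. Origin: on its underside
- drive_module: black finned drive module, 120 x 82 x 39 mm; bystander. Origin: on its underside

How it is judged:
By the outcome, as a careful person would: the job done as asked, in the order asked, and still so for the second after the job is handed in, with the robot touching nothing.
It also fails if it takes over 48 s, if anything falls off the work surface, if the arm or the gripper's body presses on something with over 40 N, if the wrist force passes 120 N, or if a joint passes its speed limit or range.

## Working session

There is one attempt and no reset: what is moved stays moved. The work goes in short steps, Python scripts to look and compute and a shell command to move; the robot and the scene stay as the last step left them, time stands still between calls to the robot, and variables do not carry over. Pictures are saved under pics/ and viewed, at most 10 in all, crops included, and the job is handed in when it is done.

```bash
mkdir -p pics
cat > h.py <<'E'
import numpy as np, cv2
from cell import get_obs, optics, env, nets
from scipy.spatial.transform import Rotation as Rn
def snap(c,f):
    p,d=optics.read_camera(c); cv2.imwrite('pics/'+f,p[:,:,::-1]); return p,d
def rel(target, o=None, R=None):
    """shift in tool axes (mm) from the present TCP to world target"""
    o=o or get_obs(); M=Rn.from_euler('xyz',o['tool_rot'],degrees=True).as_matrix()
    return np.round(1000*M.T@(np.array(target)-np.array(o['tool_pos'])),1)
E
python3 - <<'E'
from h import *
o=get_obs(); print(o['tool_pos'],o['tool_rot'],o['time_s'],o['force'],env.grip_depth)
for c in ('scene','side'):
    snap(c,c+'0.png')
    for q in ('dock','handle','lever_pivot','lever_tip','hook_bar','module'):
        r=nets.place_of(q,c); print(c,q,[(np.round(x['point'],3).tolist(),round(x['confidence'],2)) for x in r[:2]])
E
```

```text
[ 0.26464382 -0.59306828  0.22147998] [-1.79891176e+02  6.02393150e-03  2.40544513e+01] 0.0 [-0.81508259 -0.30752299 -0.24191438] 0.0187
scene dock [([0.602, -0.009, -0.001], 0.57)]
scene handle [([0.546, -0.038, 0.075], 0.79)]
scene lever_pivot [([0.62, 0.052, 0.062], 0.68)]
scene lever_tip [([0.513, 0.056, 0.076], 0.68), ([0.62, 0.052, 0.06], 0.19)]
scene hook_bar [([0.69, 0.059, 0.058], 0.47)]
scene module [([0.653, -0.036, 0.028], 0.97)]
side dock [([0.602, -0.011, 0.0], 0.91)]
side handle [([0.545, -0.034, 0.081], 0.6), ([0.604, -0.012, 0.004], 0.53)]
side lever_pivot [([0.617, 0.057, 0.058], 0.62)]
side lever_tip []
side hook_bar [([0.683, 0.056, 0.059], 0.57)]
side module [([0.651, -0.037, 0.032], 0.56)]
```

View pics/scene0.png

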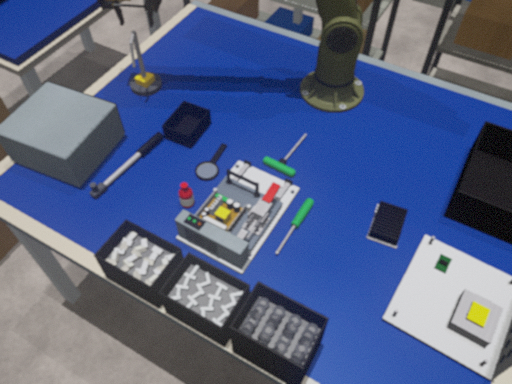

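View pics/side0.png

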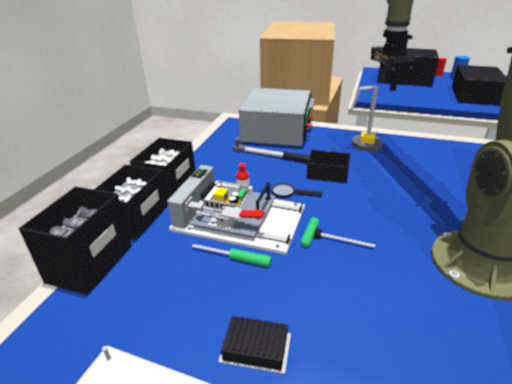

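The scene view shows the dock around (235,215), with the red lever grip at (270,192) and the black bow handle at (243,182). The connector block is at (210,240). In the side view the red grip is at (250,213), lying closed. A wire stand with a yellow base, at scene (145,80), is near the gripper, so I'll check its position before moving.

Run:
```python
from h import *
def cloud(c):
    p,d=optics.read_camera(c); i=optics.camera_info(c); f=192/np.tan(np.radians(i['fovy']/2))
    v,u=np.mgrid[:384,:512]; X=np.stack([(u-i['cx'])/f*d,(v-i['cy'])/f*d,d],-1)
    W=(X-np.array(i['t']))@np.array(i['R']); W[d==0]=np.nan; return p,W
p,W=cloud('scene')
for (a,b,n) in ((125,165,'stand'),):
    s=W[25:105,a:b].reshape(-1,3); s=s[(s[:,2]>.03)]; print(n,np.nanmin(s,0).round(2),np.nanmax(s,0).round(2))
    for z in (.05,.1,.15,.2,.25): 
        q=s[abs(s[:,2]-z)<.02]; print(z,len(q),np.nanmedian(q,0).round(3) if len(q) else '')
# red grip
r=p.astype(int); m=(r[...,0]>150)&(r[...,1]<80)&(r[...,2]<80)
s=W[m]; s=s[(abs(s[:,0]-.54)<.08)&(abs(s[:,1]-.056)<.05)]; print('grip',len(s),np.percentile(s,[3,50,97],axis=0).round(3))
# tall points near the path
s=W.reshape(-1,3); s=s[(s[:,2]>.1)&(s[:,0]>.2)&(s[:,0]<.8)&(abs(s[:,1])<.7)]
h,_,_=np.histogram2d(s[:,0],s[:,1],bins=[np.arange(.2,.81,.1),np.arange(-.7,.71,.1)]); print(h.astype(int))
for q in ('parts_bin','torque_wrench','magnifier','threadlocker'): 
    r=nets.place_of(q,'scene'); print(q,[np.round(x['point'],2).tolist() for x in r[:1]])
```

```text
stand [ 0.25 -0.61  0.03] [ 0.38 -0.53  0.23]
0.05 188 [ 0.307 -0.573  0.043]
0.1 47 [ 0.304 -0.575  0.1  ]
0.15 77 [ 0.307 -0.573  0.154]
0.2 90 [ 0.343 -0.553  0.201]
0.25 0 
grip 116 [[0.522 0.05  0.072]
 [0.547 0.059 0.078]
 [0.573 0.068 0.083]]
[[129 333  26   0   0   0   0   0   0   0   0  81   0   0]
 [148 232   0   0   0   0   0   0   0   0   0  46 270  77]
 [  0   0   0   0   0   0   0   0   0   0   0   0   0   0]
 [407 515 308   0   0   0   0   0   0   0   0   0   0   0]
 [775 830 540   0   0   0   0   0   0   0   0   0   0   0]
 [919 899 539   0   0   0   8   0   0   0   0   0   0   0]]
parts_bin [[0.41, -0.33, -0.0]]
torque_wrench [[0.59, -0.39, 0.0]]
magnifier [[0.52, -0.17, 0.0]]
threadlocker [[0.65, -0.16, -0.0]]
```

A stand post rises to about z 0.23 right in front of the gripper. I'll go straight up first, then across.

```bash
python3 -m creep '[{"tz":-40},{"tz":-80},{"tz":-120},{"tz":-120},{"tz":-120}]'
python3 -m creep '[{"tx":28,"ty":-28},{"tx":57,"ty":-56},{"tx":86,"ty":-84},{"tx":114,"ty":-112},{"tx":143,"ty":-140}]'
python3 -m creep '[{"tx":28,"ty":-28},{"tx":57,"ty":-56},{"tx":86,"ty":-84},{"tx":114,"ty":-112},{"tx":143,"ty":-140}]'
python3 -m creep '[{"tx":28,"ty":-28},{"tx":57,"ty":-56},{"tx":86,"ty":-84},{"tx":114,"ty":-112},{"tx":143,"ty":-140}]'
python3 -m creep '[{"tx":28,"ty":-28,"wz":6},{"tx":57,"ty":-56,"wz":12},{"tx":72,"ty":-70,"wz":18},{"tx":72,"ty":-70,"wz":24},{"tx":72,"ty":-70,"wz":24}]'
```

```text
validation failed for argument at $[0]...
validation failed for argument at $[0]...
validation failed for argument at $[0]...
validation failed for argument at $[0]...
validation failed for argument at $[0]...
```

Each row apparently needs all its fields, so I'll fill them in.

```bash
python3 -m creep '[{"wx":0,"wy":0,"wz":0,"tx":0,"ty":0,"tz":-40,"gripper":1},{"wx":0,"wy":0,"wz":0,"tx":0,"ty":0,"tz":-80,"gripper":1},{"wx":0,"wy":0,"wz":0,"tx":0,"ty":0,"tz":-120,"gripper":1},{"wx":0,"wy":0,"wz":0,"tx":0,"ty":0,"tz":-120,"gripper":1}]'
```

```text
time_s: 1.28
tool_pos: [0.2662, -0.596, 0.3526]
tool_rot: [179.2, -0.0, 24.1]
force: [0.2, 0.2, 1.8]
grip_width: 0.0871
grasp_force: 0.0
```

```bash
python3 -m creep '[{"wx":0,"wy":0,"wz":0,"tx":28,"ty":-28,"tz":0,"gripper":1},{"wx":0,"wy":0,"wz":0,"tx":57,"ty":-56,"tz":0,"gripper":1},{"wx":0,"wy":0,"wz":0,"tx":86,"ty":-84,"tz":0,"gripper":1},{"wx":0,"wy":0,"wz":0,"tx":114,"ty":-112,"tz":0,"gripper":1},{"wx":0,"wy":0,"wz":0,"tx":143,"ty":-140,"tz":0,"gripper":1}]'
python3 -m creep '[{"wx":0,"wy":0,"wz":0,"tx":28,"ty":-28,"tz":0,"gripper":1},{"wx":0,"wy":0,"wz":0,"tx":57,"ty":-56,"tz":0,"gripper":1},{"wx":0,"wy":0,"wz":0,"tx":86,"ty":-84,"tz":0,"gripper":1},{"wx":0,"wy":0,"wz":0,"tx":114,"ty":-112,"tz":0,"gripper":1},{"wx":0,"wy":0,"wz":0,"tx":143,"ty":-140,"tz":0,"gripper":1}]'
python3 -m creep '[{"wx":0,"wy":0,"wz":0,"tx":28,"ty":-28,"tz":0,"gripper":1},{"wx":0,"wy":0,"wz":6,"tx":57,"ty":-56,"tz":0,"gripper":1},{"wx":0,"wy":0,"wz":12,"tx":86,"ty":-84,"tz":0,"gripper":1},{"wx":0,"wy":0,"wz":18,"tx":114,"ty":-112,"tz":0,"gripper":1},{"wx":0,"wy":0,"wz":24,"tx":143,"ty":-140,"tz":0,"gripper":1}]'
```

```text
time_s: 1.7
tool_pos: [0.3387, -0.4057, 0.3427]
tool_rot: [180.0, 0.0, 24.0]
force: [0.6, -0.6, -0.5]
grip_width: 0.0868
grasp_force: 0.0
time_s: 2.12
tool_pos: [0.4122, -0.2194, 0.3429]
tool_rot: [179.9, -0.0, 24.0]
force: [0.4, 0.3, 1.1]
grip_width: 0.0873
grasp_force: 0.0
time_s: 2.53
tool_pos: [0.4833, -0.0397, 0.3429]
tool_rot: [179.9, -0.1, 0.6]
force: [0.6, 0.2, -0.2]
grip_width: 0.0871
grasp_force: 0.0
```

```bash
python3 -m creep '[{"wx":0,"wy":0,"wz":0,"tx":10,"ty":-35,"tz":15,"gripper":1},{"wx":0,"wy":0,"wz":0,"tx":20,"ty":-60,"tz":40,"gripper":1},{"wx":0,"wy":0,"wz":0,"tx":20,"ty":-60,"tz":40,"gripper":1},{"wx":0,"wy":0,"wz":0,"tx":20,"ty":-60,"tz":40,"gripper":1}]'
python3 - <<'E'
from h import *
o=get_obs(); p,d=snap('wrist','w1.png')
i=optics.camera_info('wrist'); f=192/np.tan(np.radians(i['fovy']/2)); T=np.array(i['tool_from_camera'])
v,u=np.mgrid[:384,:512]; X=np.stack([(u-i['cx'])/f*d,(v-i['cy'])/f*d,d],-1)
M=Rn.from_euler('xyz',o['tool_rot'],degrees=True).as_matrix()
W=(X@T[:3,:3].T+T[:3,3])@M.T+np.array(o['tool_pos']); W[d==0]=np.nan
r=p.astype(int); m=(r[...,0]>130)&(r[...,1]<80)&(r[...,2]<80)
s=W[m]; s=s[(abs(s[:,0]-.54)<.1)&(abs(s[:,1]-.056)<.06)&(s[:,2]>.05)]
if len(s): print('grip',len(s),np.percentile(s,[2,50,98],axis=0).round(4).tolist(), cv2.minAreaRect((s[:,:2]*1000).astype(np.float32)))
for q in ('handle','lever_pivot','lever_tip','hook_bar','module','dock'):
    print(q,[(np.round(x['point'],3).tolist(),round(x['confidence'],2)) for x in nets.place_of(q,'wrist')[:2]])
E
```

```text
time_s: 2.87
tool_pos: [0.5014, 0.0201, 0.3013]
tool_rot: [-180.0, 0.1, 1.1]
force: [1.1, -0.0, 0.0]
grip_width: 0.0871
grasp_force: 0.0
grip 483 [[0.5181, 0.0446, 0.0754], [0.5302, 0.057, 0.0838], [0.5723, 0.0685, 0.0863]] ((547.8465576171875, 57.00297927856445), (24.460012435913086, 60.41844940185547), 88.84347534179688)
handle [([0.543, -0.034, 0.076], 0.83)]
lever_pivot [([0.615, 0.053, 0.057], 0.81)]
lever_tip [([0.512, 0.055, 0.077], 0.8)]
hook_bar [([0.514, 0.055, 0.075], 0.3)]
module [([0.653, -0.038, 0.027], 0.68)]
dock [([0.603, -0.006, 0.003], 0.86)]
```

View pics/w1.png

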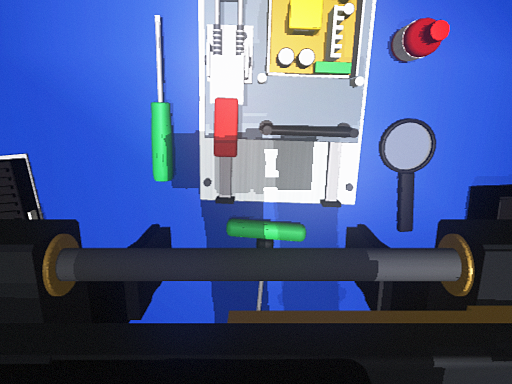

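The wrist view shows the red grip at (226,127), free on both sides, with the bow handle at (308,130) to its right. The drive-side hook and legs are at the top left. I'll straddle the grip across y with the fingers partly open and keep clear of the handle's end.

```bash
python3 -m creep '[{"wx":0,"wy":0,"wz":0,"tx":13,"ty":-20,"tz":20,"gripper":0},{"wx":0,"wy":0,"wz":0,"tx":25,"ty":-36,"tz":50,"gripper":0},{"wx":0,"wy":0,"wz":0,"tx":25,"ty":-36,"tz":90,"gripper":0},{"wx":0,"wy":0,"wz":0,"tx":25,"ty":-36,"tz":130,"gripper":0},{"wx":0,"wy":0,"wz":0,"tx":25,"ty":-36,"tz":150,"gripper":0}]'
python3 -m creep '[{"wx":0,"wy":0,"wz":0,"tx":0,"ty":0,"tz":20,"gripper":0},{"wx":0,"wy":0,"wz":0,"tx":0,"ty":0,"tz":20,"gripper":0}]'
python3 - <<'E'
from h import *
print(rel([.526,.057,.060])); snap('wrist','w2.png')
print([(np.round(x['point'],3).tolist(),round(x['confidence'],2)) for x in nets.place_of('lever_tip','wrist')[:2]])
E
```

```text
time_s: 3.63
tool_pos: [0.5242, 0.0539, 0.1483]
tool_rot: [180.0, 0.3, 0.8]
force: [-0.0, -0.7, 0.3]
grip_width: 0.0613
grasp_force: 0.0
time_s: 3.8
tool_pos: [0.5237, 0.0535, 0.1286]
tool_rot: [180.0, 0.4, 0.8]
force: [-1.5, -0.1, 0.2]
grip_width: 0.0491
grasp_force: 0.0
[ 2.9 -3.5 68.6]
[([0.513, 0.053, 0.075], 0.82)]
```

View pics/w2.png

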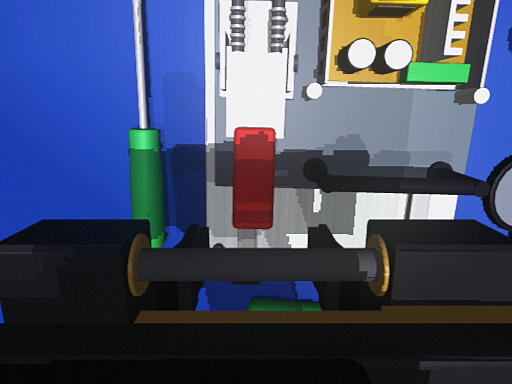

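The wrist view shows the grip at (254,178), centred between the finger tips at columns 195 and 318. The handle bar end at (315,170) lies outside the fingers. I'll descend and close gently.

```bash
python3 -m creep '[{"wx":0,"wy":0,"wz":0,"tx":2,"ty":-2,"tz":25,"gripper":0},{"wx":0,"wy":0,"wz":0,"tx":2,"ty":-2,"tz":48,"gripper":0},{"wx":0,"wy":0,"wz":0,"tx":2,"ty":-2,"tz":69,"gripper":0},{"wx":0,"wy":0,"wz":0,"tx":2,"ty":-2,"tz":69,"gripper":0}]'
python3 -m creep '[{"wx":0,"wy":0,"wz":0,"tx":0,"ty":0,"tz":0,"gripper":-0.6},{"wx":0,"wy":0,"wz":0,"tx":0,"ty":0,"tz":0,"gripper":-0.6},{"wx":0,"wy":0,"wz":0,"tx":0,"ty":0,"tz":0,"gripper":-0.6},{"wx":0,"wy":0,"wz":0,"tx":0,"ty":0,"tz":0,"gripper":-0.6},{"wx":0,"wy":0,"wz":0,"tx":0,"ty":0,"tz":0,"gripper":-0.6}]' 20
```

```text
time_s: 4.23
tool_pos: [0.5272, 0.0559, 0.0619]
tool_rot: [180.0, 0.2, 0.8]
force: [-1.0, 0.1, -0.4]
grip_width: 0.0439
grasp_force: 0.0
time_s: 4.65
tool_pos: [0.5301, 0.0571, 0.0654]
tool_rot: [-180.0, -0.2, 0.8]
force: [-0.3, 1.1, 6.3]
grip_width: 0.0259
grasp_force: 20.0
```

```bash
python3 -m creep '[{"wx":0,"wy":0,"wz":0,"tx":2,"ty":0,"tz":-8,"gripper":-0.6},{"wx":0,"wy":0,"wz":0,"tx":5,"ty":0,"tz":-15,"gripper":-0.6},{"wx":0,"wy":0,"wz":0,"tx":9,"ty":0,"tz":-22,"gripper":-0.6},{"wx":0,"wy":0,"wz":0,"tx":13,"ty":0,"tz":-29,"gripper":-0.6},{"wx":0,"wy":0,"wz":0,"tx":13,"ty":0,"tz":-29,"gripper":-0.6}]' 20
python3 - <<'E'
from h import *
o=get_obs(); print(o['tool_pos'],o['force'],o['grip_width'])
print(rel([.616-.0774,.057,.058+.0505-.019]))
print([(np.round(x['point'],3).tolist(),round(x['confidence'],2)) for x in (optics.read_camera('scene'),nets.place_of('lever_tip','scene'))[1][:2]])
E
```

```text
time_s: 5.07
tool_pos: [0.5411, 0.0568, 0.0936]
tool_rot: [180.0, 0.1, 0.8]
force: [-5.0, 0.7, 2.2]
grip_width: 0.026
grasp_force: 20.0
[0.54106741 0.05684216 0.09363719] [-4.96410969  0.70599477  2.20789014] 0.025975467984885217
[-2.5 -0.2  4.1]
[([0.526, 0.057, 0.108], 0.86)]
```

The lever is following the tool (tip up about 20°), so I'll continue the arc.

```bash
python3 -m creep '[{"wx":0,"wy":0,"wz":0,"tx":5,"ty":0,"tz":-7,"gripper":-0.6},{"wx":0,"wy":0,"wz":0,"tx":10,"ty":0,"tz":-13,"gripper":-0.6},{"wx":0,"wy":0,"wz":0,"tx":16,"ty":0,"tz":-18,"gripper":-0.6},{"wx":0,"wy":0,"wz":0,"tx":22,"ty":0,"tz":-23,"gripper":-0.6},{"wx":0,"wy":0,"wz":0,"tx":29,"ty":0,"tz":-28,"gripper":-0.6}]' 20
python3 -m creep '[{"wx":0,"wy":0,"wz":0,"tx":7,"ty":0,"tz":-4,"gripper":-0.6},{"wx":0,"wy":0,"wz":0,"tx":14,"ty":0,"tz":-7,"gripper":-0.6},{"wx":0,"wy":0,"wz":0,"tx":22,"ty":0,"tz":-10,"gripper":-0.6},{"wx":0,"wy":0,"wz":0,"tx":30,"ty":0,"tz":-12,"gripper":-0.6},{"wx":0,"wy":0,"wz":0,"tx":37,"ty":0,"tz":-13,"gripper":-0.6}]' 20
python3 - <<'E'
from h import *
optics.read_camera('scene')
print([(np.round(x['point'],3).tolist(),round(x['confidence'],2)) for x in nets.place_of('lever_tip','scene')[:2]])
E
```

```text
time_s: 5.58
tool_pos: [0.5706, 0.0565, 0.1214]
tool_rot: [179.9, 0.1, 0.8]
force: [-2.4, -0.4, 1.9]
grip_width: 0.0259
grasp_force: 20.0
time_s: 6.0
tool_pos: [0.6089, 0.0561, 0.1341]
tool_rot: [179.9, -0.0, 0.8]
force: [-3.7, -3.8, 5.4]
grip_width: 0.0254
grasp_force: 20.0
[([0.599, 0.055, 0.162], 0.83)]
```

```bash
python3 -m creep '[{"wx":0,"wy":0,"wz":0,"tx":8,"ty":0,"tz":0,"gripper":-0.6},{"wx":0,"wy":0,"wz":0,"tx":16,"ty":0,"tz":0,"gripper":-0.6},{"wx":0,"wy":0,"wz":0,"tx":24,"ty":0,"tz":0,"gripper":-0.6},{"wx":0,"wy":0,"wz":0,"tx":32,"ty":0,"tz":2,"gripper":-0.6},{"wx":0,"wy":0,"wz":0,"tx":40,"ty":0,"tz":4,"gripper":-0.6}]' 20
python3 -m creep '[{"wx":0,"wy":0,"wz":0,"tx":7,"ty":0,"tz":3,"gripper":-0.6},{"wx":0,"wy":0,"wz":0,"tx":15,"ty":0,"tz":6,"gripper":-0.6},{"wx":0,"wy":0,"wz":0,"tx":22,"ty":0,"tz":10,"gripper":-0.6},{"wx":0,"wy":0,"wz":0,"tx":28,"ty":0,"tz":15,"gripper":-0.6},{"wx":0,"wy":0,"wz":0,"tx":34,"ty":0,"tz":20,"gripper":-0.6}]' 20
python3 -m creep '[{"wx":0,"wy":0,"wz":0,"tx":3,"ty":0,"tz":3,"gripper":-0.6},{"wx":0,"wy":0,"wz":0,"tx":6,"ty":0,"tz":6,"gripper":-0.6},{"wx":0,"wy":0,"wz":0,"tx":6,"ty":0,"tz":6,"gripper":-0.6},{"wx":0,"wy":0,"wz":0,"tx":6,"ty":0,"tz":6,"gripper":-0.6}]' 20
python3 - <<'E'
from h import *
for c in('scene','side'):
  optics.read_camera(c)
  for q in('lever_tip','lever_pivot','hook_bar'):
    print(c,q,[(np.round(x['point'],3).tolist(),round(x['confidence'],2)) for x in nets.place_of(q,c)[:2]])
E
```

```text
time_s: 6.52
tool_pos: [0.6494, 0.0556, 0.1296]
tool_rot: [179.8, -0.1, 0.7]
force: [-2.0, -6.4, 2.7]
grip_width: 0.0256
grasp_force: 20.0
time_s: 6.93
tool_pos: [0.6837, 0.055, 0.1091]
tool_rot: [179.8, -0.1, 0.7]
force: [-1.5, -6.8, 1.6]
grip_width: 0.0255
grasp_force: 20.0
time_s: 7.27
tool_pos: [0.6898, 0.0549, 0.1027]
tool_rot: [179.8, -0.1, 0.7]
force: [0.1, -6.8, 0.3]
grip_width: 0.026
grasp_force: 20.0
scene lever_tip [([0.69, 0.056, 0.132], 0.39)]
scene lever_pivot [([0.618, 0.051, 0.061], 0.58), ([0.652, -0.033, 0.028], 0.51)]
scene hook_bar [([0.694, 0.058, 0.033], 0.59)]
side lever_tip [([0.693, 0.053, 0.135], 0.83)]
side lever_pivot [([0.62, 0.061, 0.062], 0.8), ([0.544, -0.033, 0.08], 0.19)]
side hook_bar [([0.692, 0.057, 0.038], 0.55)]
```

Both cameras put the hook bar at z ≈ 0.035, so it has dropped, and the lever is at about 126°. I'll release it and rise.

```bash
python3 -m creep '[{"wx":0,"wy":0,"wz":0,"tx":0,"ty":0,"tz":0,"gripper":-0.1},{"wx":0,"wy":0,"wz":0,"tx":0,"ty":0,"tz":0,"gripper":-0.1},{"wx":0,"wy":0,"wz":0,"tx":0,"ty":0,"tz":0,"gripper":-0.1},{"wx":0,"wy":0,"wz":0,"tx":0,"ty":0,"tz":-15,"gripper":-0.1},{"wx":0,"wy":0,"wz":0,"tx":0,"ty":0,"tz":-40,"gripper":-0.1}]' 20
python3 -m creep '[{"wx":0,"wy":0,"wz":0,"tx":0,"ty":0,"tz":-40,"gripper":-0.1},{"wx":0,"wy":0,"wz":0,"tx":0,"ty":0,"tz":-80,"gripper":-0.1},{"wx":0,"wy":0,"wz":0,"tx":0,"ty":0,"tz":-110,"gripper":-0.1},{"wx":0,"wy":0,"wz":0,"tx":0,"ty":0,"tz":-110,"gripper":-0.1}]'
python3 - <<'E'
from h import *
print(np.round(get_obs()['qpos'],1),rel([.544,-.034,.2]))
optics.read_camera('side')
for q in('lever_tip','hook_bar','handle'):
    print(q,[(np.round(x['point'],3).tolist(),round(x['confidence'],2)) for x in nets.place_of(q,'side')[:2]])
E
```

```text
time_s: 8.08
tool_pos: [0.6856, 0.0602, 0.1413]
tool_rot: [-179.9, 0.3, 0.9]
force: [1.1, -0.4, 0.4]
grip_width: 0.0383
grasp_force: 0.0
time_s: 8.42
tool_pos: [0.6907, 0.0622, 0.2635]
tool_rot: [-179.8, -0.8, 0.9]
force: [0.0, 0.2, 0.5]
grip_width: 0.0388
grasp_force: 0.0
[  19.6   27.1  -39.7   72.2   17.    85.7 -106.9] [-149.1   93.9   61.2]
lever_tip [([0.691, 0.052, 0.136], 0.78)]
hook_bar [([0.69, 0.056, 0.04], 0.6), ([0.649, -0.037, 0.031], 0.56)]
handle []
```

```bash
python3 -m creep '[{"wx":0,"wy":0,"wz":7,"tx":-30,"ty":19,"tz":0,"gripper":-0.1},{"wx":0,"wy":0,"wz":14,"tx":-60,"ty":38,"tz":0,"gripper":-0.1},{"wx":0,"wy":0,"wz":21,"tx":-90,"ty":57,"tz":0,"gripper":-0.1},{"wx":0,"wy":0,"wz":28,"tx":-120,"ty":75,"tz":0,"gripper":-0.1},{"wx":0,"wy":0,"wz":35,"tx":-149,"ty":94,"tz":0,"gripper":-0.1}]'
python3 -c "
from h import *
print(np.round(get_obs()['qpos'],1))"
```

```text
time_s: 9.03
tool_pos: [0.5374, -0.0376, 0.2515]
tool_rot: [179.9, 0.2, -34.5]
force: [0.1, -1.3, 0.3]
grip_width: 0.0391
grasp_force: 0.0
[  33.6    6.3  -34.8   95.3    3.6   79.7 -126.1]
```

Joint 7 is heading for its limit, so I'll turn the other way, to yaw +90 (the same grasp).

```bash
python3 -m creep '[{"wx":0,"wy":0,"wz":-7,"tx":0,"ty":0,"tz":0,"gripper":-0.1},{"wx":0,"wy":0,"wz":-14,"tx":0,"ty":0,"tz":0,"gripper":-0.1},{"wx":0,"wy":0,"wz":-21,"tx":0,"ty":0,"tz":0,"gripper":-0.1},{"wx":0,"wy":0,"wz":-28,"tx":0,"ty":0,"tz":0,"gripper":-0.1},{"wx":0,"wy":0,"wz":-35,"tx":0,"ty":0,"tz":0,"gripper":-0.1}]'
python3 -m creep '[{"wx":0,"wy":0,"wz":-7,"tx":0,"ty":0,"tz":0,"gripper":-0.1},{"wx":0,"wy":0,"wz":-14,"tx":0,"ty":0,"tz":0,"gripper":-0.1},{"wx":0,"wy":0,"wz":-21,"tx":0,"ty":0,"tz":0,"gripper":-0.1},{"wx":0,"wy":0,"wz":-28,"tx":0,"ty":0,"tz":0,"gripper":-0.1},{"wx":0,"wy":0,"wz":-35,"tx":0,"ty":0,"tz":0,"gripper":-0.1}]'
python3 -m creep '[{"wx":0,"wy":0,"wz":-7,"tx":0,"ty":0,"tz":0,"gripper":-0.1},{"wx":0,"wy":0,"wz":-14,"tx":0,"ty":0,"tz":0,"gripper":-0.1},{"wx":0,"wy":0,"wz":-21,"tx":0,"ty":0,"tz":0,"gripper":-0.1},{"wx":0,"wy":0,"wz":-28,"tx":0,"ty":0,"tz":0,"gripper":-0.1},{"wx":0,"wy":0,"wz":-35,"tx":0,"ty":0,"tz":0,"gripper":-0.1}]'
python3 -m creep '[{"wx":0,"wy":0,"wz":-7,"tx":0,"ty":0,"tz":0,"gripper":-0.1},{"wx":0,"wy":0,"wz":-14,"tx":0,"ty":0,"tz":0,"gripper":-0.1},{"wx":0,"wy":0,"wz":-20,"tx":0,"ty":0,"tz":0,"gripper":-0.1},{"wx":0,"wy":0,"wz":-20,"tx":0,"ty":0,"tz":0,"gripper":-0.1},{"wx":0,"wy":0,"wz":-20,"tx":0,"ty":0,"tz":0,"gripper":-0.1}]'
python3 - <<'E'
from h import *
print(np.round(get_obs()['qpos'],1)); snap('wrist','w3.png')
print([(np.round(x['point'],3).tolist(),round(x['confidence'],2)) for q in ('handle','lever_pivot','module') for x in nets.place_of(q,'wrist')[:1]])
print(rel([.544,-.034,.061]))
E
```

```text
time_s: 9.45
tool_pos: [0.5389, -0.0371, 0.2519]
tool_rot: [-180.0, 0.2, 1.2]
force: [0.0, 0.9, -0.1]
grip_width: 0.0393
grasp_force: 0.0
time_s: 9.87
tool_pos: [0.5389, -0.0369, 0.2518]
tool_rot: [-179.9, 0.1, 36.2]
force: [-0.4, 0.2, -0.1]
grip_width: 0.0389
grasp_force: 0.0
time_s: 10.28
tool_pos: [0.5389, -0.0369, 0.2518]
tool_rot: [-179.8, 0.0, 71.2]
force: [-0.0, -0.1, 0.3]
grip_width: 0.0393
grasp_force: 0.0
time_s: 10.7
tool_pos: [0.5392, -0.0371, 0.2523]
tool_rot: [-179.9, -0.0, 90.7]
force: [-1.1, 0.8, 0.0]
grip_width: 0.0391
grasp_force: 0.0
[ 40.9   7.4 -43.1  94.9   5.1  79.9  -2.2]
[([0.543, -0.032, 0.078], 0.67), ([0.617, 0.056, 0.054], 0.87), ([0.655, -0.036, 0.027], 0.81)]
[  3.    4.4 192.2]
```

View pics/w3.png

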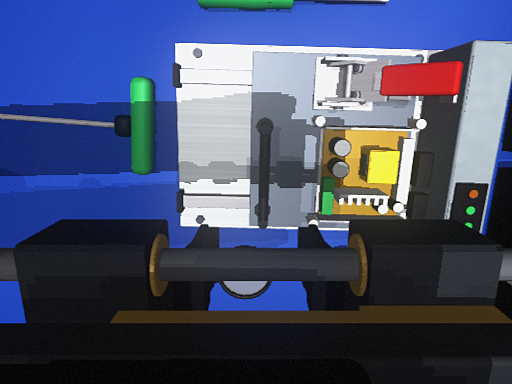

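The wrist view shows the red lever laid over at (420,79). The bow handle bar is at column 264, between the finger tips at 205 and 315, and the module edge begins at column 315, well beyond. I'll descend over the bar.

```bash
python3 -m creep '[{"wx":0,"wy":0,"wz":0,"tx":3,"ty":4,"tz":30,"gripper":-0.1},{"wx":0,"wy":0,"wz":0,"tx":3,"ty":4,"tz":65,"gripper":-0.1},{"wx":0,"wy":0,"wz":0,"tx":3,"ty":4,"tz":100,"gripper":-0.1},{"wx":0,"wy":0,"wz":0,"tx":3,"ty":4,"tz":120,"gripper":-0.1},{"wx":0,"wy":0,"wz":0,"tx":3,"ty":4,"tz":125,"gripper":-0.1}]'
python3 -m creep '[{"wx":0,"wy":0,"wz":0,"tx":0,"ty":0,"tz":20,"gripper":-0.1},{"wx":0,"wy":0,"wz":0,"tx":0,"ty":0,"tz":40,"gripper":-0.1},{"wx":0,"wy":0,"wz":0,"tx":0,"ty":0,"tz":58,"gripper":-0.1},{"wx":0,"wy":0,"wz":0,"tx":0,"ty":0,"tz":66,"gripper":-0.1},{"wx":0,"wy":0,"wz":0,"tx":0,"ty":0,"tz":66,"gripper":-0.1}]'
python3 -m creep '[{"wx":0,"wy":0,"wz":0,"tx":0,"ty":0,"tz":0,"gripper":-1},{"wx":0,"wy":0,"wz":0,"tx":0,"ty":0,"tz":0,"gripper":-1},{"wx":0,"wy":0,"wz":0,"tx":0,"ty":0,"tz":0,"gripper":-1},{"wx":0,"wy":0,"wz":0,"tx":0,"ty":0,"tz":0,"gripper":-1},{"wx":0,"wy":0,"wz":0,"tx":0,"ty":0,"tz":0,"gripper":-1}]' 25
```

```text
time_s: 11.32
tool_pos: [0.5408, -0.0341, 0.1244]
tool_rot: [-179.6, -0.1, 90.8]
force: [-0.9, -0.3, 0.6]
grip_width: 0.0397
grasp_force: 0.0
time_s: 11.73
tool_pos: [0.5431, -0.0342, 0.0617]
tool_rot: [-179.9, -0.0, 90.8]
force: [-0.1, 0.6, 0.9]
grip_width: 0.039
grasp_force: 0.0
time_s: 12.15
tool_pos: [0.5443, -0.0343, 0.0633]
tool_rot: [179.9, 0.0, 90.8]
force: [0.2, -0.7, -0.8]
grip_width: 0.0135
grasp_force: 0.0
```

```bash
python3 -m creep '[{"wx":0,"wy":0,"wz":0,"tx":0,"ty":0,"tz":0,"gripper":-1},{"wx":0,"wy":0,"wz":0,"tx":0,"ty":0,"tz":0,"gripper":-1},{"wx":0,"wy":0,"wz":0,"tx":0,"ty":0,"tz":0,"gripper":-1}]' 25
python3 -m creep '[{"wx":0,"wy":0,"wz":0,"tx":0,"ty":-3,"tz":0,"gripper":-1},{"wx":0,"wy":0,"wz":0,"tx":0,"ty":-8,"tz":0,"gripper":-1},{"wx":0,"wy":0,"wz":0,"tx":0,"ty":-14,"tz":0,"gripper":-1},{"wx":0,"wy":0,"wz":0,"tx":0,"ty":-20,"tz":0,"gripper":-1},{"wx":0,"wy":0,"wz":0,"tx":0,"ty":-25,"tz":0,"gripper":-1}]' 25
python3 -m creep '[{"wx":0,"wy":0,"wz":0,"tx":0,"ty":-5,"tz":0,"gripper":-1},{"wx":0,"wy":0,"wz":0,"tx":0,"ty":-10,"tz":0,"gripper":-1},{"wx":0,"wy":0,"wz":0,"tx":0,"ty":-15,"tz":0,"gripper":-1},{"wx":0,"wy":0,"wz":0,"tx":0,"ty":-20,"tz":0,"gripper":-1},{"wx":0,"wy":0,"wz":0,"tx":0,"ty":-25,"tz":0,"gripper":-1}]' 25
```

```text
time_s: 12.4
tool_pos: [0.5445, -0.0342, 0.0631]
tool_rot: [179.9, 0.0, 90.8]
force: [1.2, -0.3, 2.7]
grip_width: 0.0088
grasp_force: 25.0
time_s: 12.82
tool_pos: [0.519, -0.0339, 0.0631]
tool_rot: [179.9, -0.0, 90.9]
force: [4.1, 1.1, 3.3]
grip_width: 0.0095
grasp_force: 25.0
time_s: 13.23
tool_pos: [0.494, -0.0335, 0.063]
tool_rot: [179.9, -0.1, 90.9]
force: [4.1, 4.3, 4.9]
grip_width: 0.009
grasp_force: 25.0
```

```bash
python3 -m creep '[{"wx":0,"wy":0,"wz":0,"tx":0,"ty":-5,"tz":0,"gripper":-1},{"wx":0,"wy":0,"wz":0,"tx":0,"ty":-10,"tz":0,"gripper":-1},{"wx":0,"wy":0,"wz":0,"tx":0,"ty":-15,"tz":0,"gripper":-1},{"wx":0,"wy":0,"wz":0,"tx":0,"ty":-18,"tz":0,"gripper":-1}]' 25
python3 -m creep '[{"wx":0,"wy":0,"wz":0,"tx":0,"ty":-2,"tz":0,"gripper":-1},{"wx":0,"wy":0,"wz":0,"tx":0,"ty":-4,"tz":0,"gripper":-1},{"wx":0,"wy":0,"wz":0,"tx":0,"ty":-4,"tz":0,"gripper":-1}]' 25
python3 -m creep '[{"wx":0,"wy":0,"wz":0,"tx":0,"ty":-2,"tz":0,"gripper":-1},{"wx":0,"wy":0,"wz":0,"tx":0,"ty":-2,"tz":0,"gripper":-1}]' 25
```

```text
time_s: 13.57
tool_pos: [0.4757, -0.0333, 0.063]
tool_rot: [180.0, -0.1, 90.9]
force: [3.7, 5.3, 5.3]
grip_width: 0.009
grasp_force: 25.0
time_s: 13.82
tool_pos: [0.4747, -0.0333, 0.0631]
tool_rot: [179.6, -0.1, 90.9]
force: [11.8, 5.7, -3.2]
grip_width: 0.0086
grasp_force: 25.0
time_s: 13.98
tool_pos: [0.4747, -0.0333, 0.0632]
tool_rot: [179.3, -0.1, 90.9]
force: [17.5, 4.7, -9.6]
grip_width: 0.0093
grasp_force: 25.0
```

The sled stopped 70 mm out and the pull force is rising, so it's on the end stops. I'll ease off the overtravel, release and rise.

```bash
python3 -m creep '[{"wx":0,"wy":0,"wz":0,"tx":0,"ty":3,"tz":0,"gripper":-1},{"wx":0,"wy":0,"wz":0,"tx":0,"ty":3,"tz":0,"gripper":-0.1},{"wx":0,"wy":0,"wz":0,"tx":0,"ty":3,"tz":0,"gripper":-0.1},{"wx":0,"wy":0,"wz":0,"tx":0,"ty":3,"tz":0,"gripper":-0.1},{"wx":0,"wy":0,"wz":0,"tx":0,"ty":3,"tz":0,"gripper":-0.1}]'
python3 -m creep '[{"wx":0,"wy":0,"wz":0,"tx":0,"ty":0,"tz":0,"gripper":-0.1},{"wx":0,"wy":0,"wz":0,"tx":0,"ty":0,"tz":-20,"gripper":-0.1},{"wx":0,"wy":0,"wz":0,"tx":0,"ty":0,"tz":-50,"gripper":-0.1},{"wx":0,"wy":0,"wz":0,"tx":0,"ty":0,"tz":-90,"gripper":-0.1},{"wx":0,"wy":0,"wz":0,"tx":0,"ty":0,"tz":-120,"gripper":-0.1}]'
python3 -m creep '[{"wx":0,"wy":0,"wz":0,"tx":0,"ty":0,"tz":-30,"gripper":-0.1},{"wx":0,"wy":0,"wz":0,"tx":0,"ty":0,"tz":-60,"gripper":-0.1},{"wx":0,"wy":0,"wz":0,"tx":0,"ty":0,"tz":-60,"gripper":-0.1}]'
python3 - <<'E'
from h import *
snap('wrist','w4.png')
print([(q,np.round(x['point'],3).tolist(),round(x['confidence'],2)) for q in ('handle','lever_pivot','module') for x in nets.place_of(q,'wrist')[:1]])
snap('side','s4.png')
print([(q,np.round(x['point'],3).tolist(),round(x['confidence'],2)) for q in ('lever_tip','lever_pivot','hook_bar') for x in nets.place_of(q,'side')[:1]])
a=cv2.imread('pics/w4.png');b=cv2.imread('pics/s4.png')[130:290,120:400]; cv2.imwrite('pics/f.png',np.vstack([cv2.resize(a,(384,288)),cv2.resize(b,(384,220))]))
E
```

```text
time_s: 14.4
tool_pos: [0.4705, -0.0359, 0.0614]
tool_rot: [-179.7, 0.0, 90.8]
force: [-0.0, -1.0, 0.4]
grip_width: 0.0283
grasp_force: 0.0
time_s: 14.82
tool_pos: [0.4722, -0.0352, 0.1843]
tool_rot: [-180.0, 0.0, 90.8]
force: [1.7, -0.7, 1.0]
grip_width: 0.0391
grasp_force: 0.0
time_s: 15.07
tool_pos: [0.4753, -0.0356, 0.248]
tool_rot: [179.6, 0.2, 90.8]
force: [0.9, 0.3, 1.6]
grip_width: 0.0393
grasp_force: 0.0
[('handle', [0.474, -0.03, 0.079], 0.72), ('lever_pivot', [0.545, 0.057, 0.058], 0.71), ('module', [0.585, -0.037, 0.028], 0.6)]
[('lever_tip', [0.625, 0.055, 0.133], 0.66), ('lever_pivot', [0.546, 0.057, 0.059], 0.79), ('hook_bar', [0.625, 0.054, 0.036], 0.37)]
```

View pics/f.png

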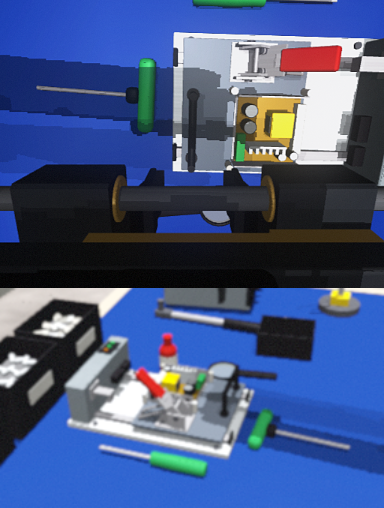

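The pictures show the sled drawn out, with the handle at (192,130) in the upper view near the plate's front edge. The lever is laid over at (310,60) and the hook is off the catch. All parts have shifted about 70 mm, the bystanders are where they were, and the gripper is clear.

```bash
python3 -c "
from cell import env
print(env.sign_off())"
```

```text
the job is handed in; nothing more can be done
None
```

The job is handed in at about 15 s: the latch lever is laid over at about 126° with its hook out of the catch, the sled is drawn 70 mm to its end stops, the gripper is clear, and I saw no contact with the module or the bystanders.

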